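Knock the jammed spacer out of the sole-press guide

ROBOT

A 6-joint arm with a two-finger parallel gripper is mounted at the origin on the work surface. World frame = base frame: x ahead of the robot, y to its left, z up, the work surface at z = 0. Lengths are in m, angles in rad, forces in N, time in s.
With the tool pointing down it reaches from about 0.425 to 0.95 m from the base axis. Payload 14.7 kg.
Tool frame: the origin (TCP) lies at the very end of the fingers, on their centre line; the grasp point (between the pads) lies 19 mm behind it; z points along the fingers, y is the line along which they close (so a half turn about z gives the same grasp; the last joint's range is limited). The gripper opens to 85 mm and grips with 20 to 120 N. Pads are 22 mm wide; open, the fingers measure 114 mm over their backs; the gripper's body (76 mm by 85 mm) begins 54 mm behind the grasp point. The pads swing forward as they close: fully open they stand 13 mm farther back than shut.
Start: joints at [1.134, 0.48, 1.596, -0, 1.065, -0.047], TCP at [0.247, 0.601, 0.194] pointing down, gripper open.
Joint ranges: [-2.75, 2.75], [-0.82, 2.05], [0.23, 2.67], [-1.56, 4.7], [0.09, 2.69], [-2.92, 2.92]. Speed limits (rad/s): [1.89, 1.89, 2.39, 3.01, 3.01, 3.01].

INTERFACE

Orientations are given as a 3x3 rotation matrix whose columns are the frame's x, y, z axes.
In Python, from rig import manip, optics, finish_job, finder gives the robot as it stands. The module is installed in compiled form; this text tells all that it offers.
- The arm moves only by the tool send_rows, never from a script. Its argument "rows" is a list of rows, each a list of 3 entries, a list of its own where there are three numbers: the shift along the world's x, y, z in cm, then the turn, a rotation vector about the world's x, y, z in rad, then the finger opening in cm, from 0 to 8.54. A call has 1 to 20 rows; each row shifts and turns the commanded pose from where the row before left it; what a row does not reach is not made up. A row lasts 1/10 s, in which the tool goes at most 50 mm and 8.59 degrees, less where a joint would pass 70% of its speed; a pose out of reach is approached as far as the arm can. A call with a gripper value outside its range is refused whole. The fingers move at their own pace and stop on an object; the grip force is fixed at half the most. Time passes only in rows, so rows that do not move let the fingers close. It gives the time, the measured TCP pose, the force, the opening and the grip force at its end, in the units of the state.
- manip.get_obs(): the state, without advancing time (a new reading comes with each control period).
- optics.grab_frame(name): name is "scene" or "top" or "wrist"; returns a dict with "pixels" (384x512x3 uint8, blue, green, red), "fx", "fy", "cx", "cy" (pixels), "eye" and "rotation" of the camera in the world. Camera axes: x right, y up, looking along -z (the intrinsics and any distortion apply to the point x, -y, -z); pixel columns grow to the right and rows downward; lengths in m; the calibration is good to about 2 mm. A picture is of the moment at which its call begins. There is no depth.
- finish_job(): hands the job in; it is judged then, once.
Trained networks look in a picture, given as the dict that the camera call returned (one of the last four; its "shot" number tells which), for a name from the list of things; names that differ only in an ending like _2 or _b are one class to them, and where a whole thing is asked for, a point or a joint stands for the part that bears it (a point fixed in the world has none). Each returns a list of dicts, best first, with "p" (0 to 1); they miss things now and then, are a little off and sometimes report something else, mostly with a low value. They report only what shows in the picture. A call takes as long as a camera call.
- finder.recognise(name, picture): "rect" ([centre column, centre row, width, height] in pixels, round what is visible of it).
- finder.trace(name, picture): "pixels" (384x512 bool, what is visible of it) and "rect" ([centre column, centre row, width, height] in pixels, round what is visible of it).
- finder.spot_point(name, picture): "at" ([column, row] in pixels: a listed point, or the origin of a listed thing).
The state is a dict: "clock": time; "qpos": joint angles; "qvel": joint speeds; "tau": joint torques, N m; "eef_pos": TCP position; "eef_rot": TCP orientation; "wrist_force": force on the tool from outside, world axes, zero at the start; "wrist_torque": the same for the moment, N m; "width": finger opening in m; "gripper_force": force on a finger pad.
Only numpy, scipy, OpenCV 4.12 (cv2) and the standard library are available. Lean on these libraries where they do the work, as an engineer would, in place of code of your own. Each camera call takes 0.05 s, during which the arm holds its last target. There are 200 camera calls.

TASK

The yellow spacer is jammed under the lips of the press guide: take the knocking block out of the packed crate (the cartons stay in), and with the held block, not with the gripper itself, knock the spacer along the channel until all of it is in the open bay. Stand the block upright on the bare bench, lift the spacer out by its rib and set it foot down in the grey tray; do not drop either of them, and leave the shoe last, the hammer and the tin where they are.

Things in the scene. Friction and masses are not known exactly. Their poses are not given: they have to be found in the camera images.
- guide: Spacer guide of a sole press, bolted down: green plate 100 (x) x 250 (y) x 8 mm. Origin: centre of the plate's underside, on the bench; axes as the robot's at yaw 0, yaw within 0.25 rad. A channel runs along its y: lipped part y = -115 to -25 mm, then the open bay to a red end stop (28 mm high) at y = +110. The -y end is open, with free bench in front of it.
- guide_lips (a point): Middle of the guide's lipped part, guide y = -70 mm, at lip-top height, 34 mm above the bench. Two steel lips overhang the channel and trap the spacer's foot; slot between them |x| < 17 mm. A brass sprung jaw in the +x wall (guide y -98 to -42) squeezes the foot: sliding it takes about 5 to 12 N until it is past the jaw, then little. The jaw's housing, 26 mm high, reaches out to x = 76 mm.
- guide_bay (a point): Middle of the open bay, guide y = +42 mm, on the channel floor, 8 mm above the bench. No lips here, side walls only 20 mm above the bench. The spacer can be lifted once its centre is beyond guide y = +15 mm (then all of it is past the lips); the end stop halts it at about +70.
- spacer_mid (a point): Yellow spacer, an upside-down T, 0.2 to 0.3 kg: foot 56 (x) x 80 (y) x 16 mm with a central rib 26 (x) x 80 (y) x 40 mm on it, 56 mm high in all. Point on its centre line 28 mm above its underside; axes as the guide's. Starts jammed under the lips, centre at guide y -83 to -67 mm, underside 8 mm and rib top 64 mm above the bench, so the rib stands 30 mm above the lips.
- block_mid (a point): Knocking block, 0.2 to 0.3 kg: beech foot 50 x 50 x 60 mm with a central blue square grip 30 x 30 x 60 mm on top, 120 mm high in all. Point on its centre line half-way up (60 mm above its underside, where the grip begins). Starts upright at the crate's centre, cartons against all four sides of its foot, its sides parallel to the crate's.
- crate: Wooden crate 152 (x) x 164 (y) x 46 mm, 6 mm walls and floor, fixed to the bench; origin at the centre of its underside. On the robot's left or right.
- tray: Grey plastic tray, open on top, 165 (x) x 145 (y) x 34 mm, 6 mm walls and floor, fixed to the bench; origin at the centre of its underside. On the other side from the crate.
- carton_left: Brown carton 50 x 50 x 62 mm in the crate, against the block's foot; origin at the centre of its underside.
- carton_right: Brown carton 50 x 50 x 62 mm in the crate, against the block's foot; origin at the centre of its underside.
- carton_far: Brown carton 44 (x) x 151 (y) x 62 mm in the crate, against the block's foot; origin at the centre of its underside.
- carton_near: Brown carton 44 (x) x 151 (y) x 62 mm in the crate, against the block's foot; origin at the centre of its underside.
- shoe_last: Beech shoe last 190 mm long lying at the back of the bench (bystander)
- hammer: Hammer lying at the back (bystander)
- glue_tin: Red-labelled tin, 76 mm across, 90 mm high, at the back (bystander)

How it is judged:
By the outcome, as a careful person would: the job done as asked, in the order asked, and still so for the second after the job is handed in, with the robot touching nothing.
It also fails if it takes over 67 s, if anything falls off the work surface, if the arm or the gripper's body presses on something with over 40 N, if the wrist force passes 120 N, or if a joint passes its speed limit or range.

## Working session

There is one attempt and no reset: what is moved stays moved. The work goes in short steps, Python scripts to look and compute and a tool call to move; the robot and the scene stay as the last step left them, time stands still between calls to the robot, and variables do not carry over. Pictures are saved under pics/ and viewed, at most 10 in all, crops included, and the job is handed in when it is done.

Besides the shell and the picture viewer there is one more tool, called after "Call:" by a JSON object that holds its "method" and its "body". send_rows: Moves the arm, as the interface text tells. Its arguments: {"type":"object","properties":{"rows":{"type":"array"}},"required":["rows"]}

```bash
mkdir -p pics
cat > h.py <<'E'
import numpy as np, cv2
from rig import manip, optics, finish_job, finder
def ray(f,uv):
    d=np.array([(uv[0]-f['cx'])/f['fx'],-(uv[1]-f['cy'])/f['fy'],-1.0])
    return np.array(f['eye']),np.array(f['rotation'])@d
def at_z(f,uv,z):
    e,d=ray(f,uv); return e+d*(z-e[2])/d[2]
def tri(obs):
    A=np.zeros((3,3));b=np.zeros(3)
    for f,uv in obs:
        e,d=ray(f,uv);d=d/np.linalg.norm(d);P=np.eye(3)-np.outer(d,d);A+=P;b+=P@e
    return np.linalg.solve(A,b)
def proj(f,p):
    c=np.array(f['rotation']).T@(np.array(p)-f['eye']); return np.array([f['cx']+f['fx']*c[0]/-c[2],f['cy']-f['fy']*c[1]/-c[2]])
E
cat > a.py <<'E'
from h import *
np.set_printoptions(precision=4,suppress=True)
s=optics.grab_frame('scene');t=optics.grab_frame('top')
print({k:v for k,v in s.items() if k!='pixels'});print({k:v for k,v in t.items() if k!='pixels'})
cv2.imwrite('pics/s0.png',s['pixels']);cv2.imwrite('pics/t0.png',t['pixels'])
Z=dict(guide=0,guide_lips=.034,guide_bay=.008,spacer_mid=.036,block_mid=.066,crate=0,tray=0,carton_left=.006,carton_right=.006,carton_far=.006,carton_near=.006,glue_tin=0)
for n,z in Z.items():
    o=[]
    for f in (s,t):
        r=finder.spot_point(n,f)
        for q in r[:2]: print(n,'s' if f is s else 't',round(q['p'],2),np.array(q['at']),at_z(f,q['at'],z))
        if r:o.append((f,r[0]['at']))
    if len(o)==2: print('   tri',tri(o))
E
python3 a.py; python3 -c "
from rig import manip;print(manip.get_obs())"
```

```text
{'fx': 381.1550943287321, 'fy': 381.1550943287321, 'cx': 259.1278852100204, 'cy': 194.92827218545338, 'eye': array([1.4333, 0.4134, 0.8998]), 'rotation': array([[-0.4488, -0.5952,  0.6665],
       [ 0.8936, -0.2926,  0.3404],
       [-0.0076,  0.7484,  0.6632]]), 'shot': 1}
{'fx': 364.48211918427495, 'fy': 364.48211918427495, 'cx': 249.36780491795167, 'cy': 187.05118121265562, 'eye': array([ 0.4626, -0.0029,  1.1718]), 'rotation': array([[-0.0022,  0.9921, -0.1255],
       [-0.9998,  0.0002,  0.0185],
       [ 0.0184,  0.1256,  0.9919]]), 'shot': 2}
guide s 0.72 [282.3 210.2] [ 0.5642  0.0576 -0.    ]
guide s 0.65 [399.2 234.7] [0.5029 0.4359 0.    ]
guide t 0.91 [222. 198.] [0.5753 0.0636 0.    ]
   tri [0.5745 0.0624 0.0109]
guide_lips s 0.64 [398.9 232. ] [0.5271 0.4319 0.034 ]
guide_lips t 0.67 [240.8 201.4] [0.5613 0.0028 0.034 ]
   tri [0.5615 0.2169 0.0685]
guide_bay s 0.56 [298.2 211.8] [0.5555 0.1117 0.008 ]
guide_bay t 0.55 [212.2 201.1] [0.5646 0.0944 0.008 ]
   tri [0.5609 0.1033 0.0095]
spacer_mid s 0.82 [265.8 194.7] [ 0.5541 -0.01    0.036 ]
spacer_mid t 0.73 [158.2 15
[... 1355 characters left out ...]
e-05,
        1.06513000e+00, -4.66304513e-02]), 'qvel': array([ 0.00115533, -0.00105902, -0.00056835, -0.00020777, -0.00109879,
       -0.00031492]), 'tau': array([ 4.36872520e-03, -9.50472021e+01, -4.30671501e+01,  5.60838598e-04,
        6.62391521e-04, -3.92771358e-05]), 'eef_pos': array([0.24697479, 0.60123828, 0.19449829]), 'eef_rot': array([[-9.24993278e-01,  3.79983468e-01, -2.33228771e-05],
       [ 3.79983468e-01,  9.24993277e-01, -2.28586829e-05],
       [ 1.28875830e-05, -3.00064358e-05, -9.99999999e-01]]), 'wrist_force': array([-0.80947127,  0.2875035 , -0.70161758]), 'wrist_torque': array([0.06319865, 0.02505061, 0.09740683]), 'gripper_force': 0.0, 'width': 0.08513265523278178}
```

```bash
python3 -c "
import cv2
a=cv2.imread('pics/t0.png')[110:290,60:420];cv2.imwrite('pics/t1.png',cv2.resize(a,(800,400),interpolation=2))
a=cv2.imread('pics/s0.png')[130:300,150:450];cv2.imwrite('pics/s1.png',cv2.resize(a,(800,453),interpolation=2))"
```

```text
(no output)
```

View pics/t1.png

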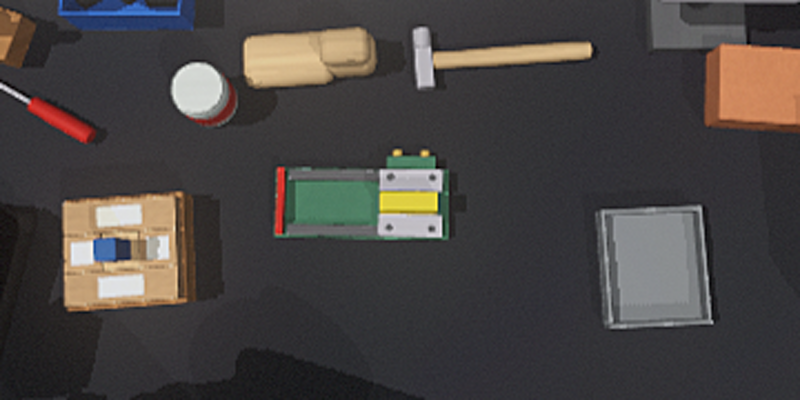

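View pics/s1.png

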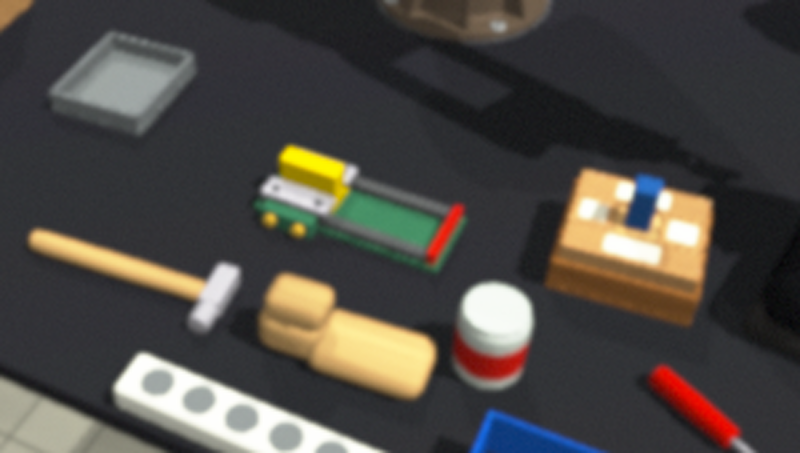

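The top view (crop scale 2.22) shows the crate on the left at crop (125,250), with the blue grip standing above the cartons. The guide is at (360,205), with the yellow rib at (408,202) between the lips at the guide's right end, and the tray is at (655,265). This means two of the top-view point detections are wrong: the spacer_mid one at (158,154) is really the tin, and a guide_lips one landed on the crate. I'll move over the crate and check with the wrist camera.

Call:
{"method": "send_rows", "body": {"rows": [[[2.3, -2, 0.5], [0, 0, 0.044], 8.5], [[2.3, -2, 0.5], [0, 0, 0.044], 8.5], [[2.3, -2, 0.5], [0, 0, 0.044], 8.5], [[2.3, -2, 0.5], [0, 0, 0.044], 8.5], [[2.3, -2, 0.5], [0, 0, 0.044], 8.5], [[2.3, -2, 0.5], [0, 0, 0.044], 8.5], [[2.3, -2, 0.5], [0, 0, 0.044], 8.5], [[2.3, -2, 0.5], [0, 0, 0.044], 8.5], [[2.3, -2, 0.5], [0, 0, 0.044], 8.5], [[2.3, -2, 0.5], [0, 0, 0.044], 8.5], [[0, 0, 0], [0, 0, 0], 8.5]]}}

```text
clock: 2.4
eef_pos: [0.4798, 0.3993, 0.2452]
eef_rot: [[-0.999, -0.049, 0.002], [-0.049, 0.999, 0.0], [-0.002, 0.0, -1.0]]
wrist_force: [-0.3, 0.6, 0.2]
width: 0.0853
gripper_force: 0.0
```

```bash
cat > b.py <<'E'
from h import *
np.set_printoptions(precision=4,suppress=True)
w=optics.grab_frame('wrist')
print({k:v for k,v in w.items() if k!='pixels'});cv2.imwrite('pics/w0.png',w['pixels'])
for n,z in dict(block_mid=.066,carton_left=.006,carton_right=.006,carton_far=.006,carton_near=.006).items():
    for q in finder.spot_point(n,w)[:1]: print(n,round(q['p'],2),np.array(q['at']),at_z(w,q['at'],z))
# blue grip top via colour in wrist image
hsv=cv2.cvtColor(w['pixels'],cv2.COLOR_BGR2HSV)
m=cv2.inRange(hsv,(100,100,40),(125,255,255))
n,l,st,c=cv2.connectedComponentsWithStats(m)
for i in range(1,n):
    if st[i][4]>200: print(st[i],c[i])
print(manip.get_obs()['eef_pos'],manip.get_obs()['eef_rot'])
E
python3 b.py
```

```text
{'fx': 286.72895044271496, 'fy': 286.72895044271496, 'cx': 253.6576279800656, 'cy': 191.70101336770063, 'eye': array([0.3945, 0.3954, 0.4247]), 'rotation': array([[-0.0499, -0.9426, -0.3301],
       [ 0.9988, -0.0473, -0.0159],
       [-0.0007, -0.3304,  0.9438]]), 'shot': 3}
block_mid 0.75 [241.4 177.6] [0.5013 0.3845 0.066 ]
carton_left 0.86 [277.7 159.8] [0.4889 0.4357 0.006 ]
carton_right 0.76 [209.  162.7] [0.4984 0.3335 0.006 ]
carton_far 0.65 [244.  196.8] [0.5501 0.3879 0.006 ]
carton_near 0.86 [240.3 131.1] [0.4495 0.3786 0.006 ]
[227 164  27  36 884] [240.75   181.9378]
[ 195  330   97   24 1326] [240.7398 338.9729]
[0.4762 0.4019 0.2443] [[-0.9987 -0.0509 -0.0003]
 [-0.0509  0.9987 -0.0001]
 [ 0.0004 -0.0001 -1.    ]]
```

View pics/w0.png

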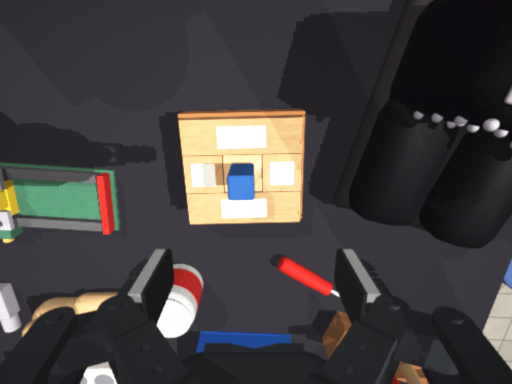

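The wrist view shows the crate square with the tool: near corners at (180,115) and (304,110), grip at (241,182). I'll get the grip's top face and the crate's yaw from the edges.

```bash
cat > c.py <<'E'
from h import *
np.set_printoptions(precision=4,suppress=True)
w=optics.grab_frame('wrist');t=optics.grab_frame('top');s=optics.grab_frame('scene')
im=w['pixels']
for c in (236,241,246): print(im[160:204:2,c].tolist())
from scipy.optimize import minimize
def grip_mask(f):
    m=cv2.inRange(cv2.cvtColor(f['pixels'],cv2.COLOR_BGR2HSV),(100,110,20),(125,255,255))
    return m
def hull(f,x,y,yaw):
    c,s_=np.cos(yaw),np.sin(yaw);P=[]
    for z in (.069,.126):
        for a,b in((1,1),(1,-1),(-1,-1),(-1,1)):
            P.append(proj(f,[x+.015*(c*a-s_*b),y+.015*(s_*a+c*b),z]))
    return cv2.convexHull(np.array(P,np.float32))
def cost(v,fs):
    k=0
    for f,m in fs:
        h=hull(f,*v); S=8
        M=np.zeros((384,512),np.uint8)
        x0,y0=np.floor(h[:,0].min(0)-15).astype(int);x1,y1=np.ceil(h[:,0].max(0)+15).astype(int)
        x0=max(x0,0);y0=max(y0,0)
        r=np.zeros(((y1-y0)*S,(x1-x0)*S),np.uint8)
        cv2.fillConvexPoly(r,((h[:,0]-[x0-.5,y0-.5])*S-.5).round().astype(np.int32),255)
        r=cv2.resize(r,(x1-x0,y1-y0),interpolation=cv2.INTER_AREA)/255.
        k+=np.abs(r-(m[y0:y0+r.shape[0],x0:x0+r.shape[1]]>0)).sum()
    return k
fs={n:(f,grip_mask(f)) for n,f in (('w',w),('t',t),('s',s))}
for sel in ('w','t','s','wt'):
    g=[fs[k] for k in sel]
    r=minimize(cost,[.498,.386,.05],args=(g,),method='Nelder-Mead',options=dict(initial_simplex=[[.498,.386,.05],[.506,.386,.05],[.498,.394,.05],[.498,.386,.15]]))
    print(sel,r.x,r.fun)
# crate outline
for sname,f in (('w',w),('t',t)):
    tr=[finder.trace(n,f) for n in ('crate','carton_near','carton_far')]
    for n,q in zip(('crate','near','far'),tr):
        if not q: continue
        c=max(cv2.findContours(q[0]['pixels'].astype(np.uint8),0,1)[0],key=cv2.contourArea)
        bx=cv2.boxPoints(cv2.minAreaRect(c)); W=np.array([at_z(f,p,.068)[:2] for p in bx])
        print(sname,n,q[0]['p'],W.mean(0),[(np.hypot(*(W[i]-W[i-1])).round(3),(np.arctan2(*(W[i]-W[i-1])[::-1])%(np.pi/2)).round(3)) for i in range(4)])
E
python3 c.py
```

```text
[[197, 249, 255], [194, 248, 255], [187, 245, 255], [119, 126, 144], [114, 70, 41], [114, 69, 40], [114, 69, 37], [114, 69, 37], [113, 70, 39], [132, 80, 44], [223, 134, 72], [231, 142, 77], [232, 143, 78], [231, 143, 78], [231, 142, 77], [231, 142, 78], [231, 143, 79], [231, 142, 77], [231, 142, 77], [230, 143, 77], [229, 141, 77], [228, 142, 78]]
[[193, 247, 255], [197, 249, 255], [193, 247, 255], [120, 126, 143], [114, 70, 40], [114, 69, 38], [116, 69, 38], [117, 70, 40], [116, 71, 39], [136, 81, 45], [223, 135, 73], [233, 143, 78], [234, 144, 79], [233, 143, 78], [231, 142, 77], [231, 143, 78], [230, 142, 77], [230, 141, 78], [230, 141, 77], [228, 140, 77], [227, 137, 75], [225, 139, 82]]
[[203, 250, 255], [206, 251, 255], [201, 250, 255], [124, 127, 148], [117, 70, 40], [116, 70, 38], [117, 72, 40], [117, 72, 41], [118, 71, 39], [138, 82, 46], [222, 132, 73], [232, 144, 78], [229, 141, 77], [230, 141, 77], [230, 141, 77], [230, 141, 78], [229, 140, 76], [228, 140, 75], [228, 138, 75], [228, 139, 77], [228, 140, 77], [222, 137, 82]]
w [0.4957 0.386  0.0326] 162.3686274509804
t [ 
[... 557 characters left out ...]
.float64(1.544)), (np.float64(0.147), np.float64(0.052)), (np.float64(0.044), np.float64(0.1)), (np.float64(0.152), np.float64(0.052))]
t crate 0.97 [0.4986 0.2931] [(np.float64(0.024), np.float64(1.568)), (np.float64(0.147), np.float64(0.035)), (np.float64(0.024), np.float64(1.57)), (np.float64(0.147), np.float64(0.033))]
t near 0.92 [0.4466 0.3758] [(np.float64(0.051), np.float64(0.115)), (np.float64(0.158), np.float64(0.061)), (np.float64(0.051), np.float64(0.097)), (np.float64(0.157), np.float64(0.059))]
t far 0.7 [0.5418 0.3831] [(np.float64(0.045), np.float64(0.139)), (np.float64(0.157), np.float64(0.089)), (np.float64(0.045), np.float64(0.122)), (np.float64(0.156), np.float64(0.088))]
```

Call:
{"method": "send_rows", "body": {"rows": [[[0.5, -0.45, -2], [0, 0, 0], 8.5], [[0.5, -0.45, -2], [0, 0, 0], 8.5], [[0.5, -0.45, -2], [0, 0, 0], 8.5], [[0.4, -0.35, -2], [0, 0, 0], 7], [[0, 0, -3], [0, 0, 0], 7], [[0, 0, -3], [0, 0, 0], 7], [[0, 0, -2], [0, 0, 0], 7], [[0, 0, -1.1], [0, 0, 0], 7], [[0, 0, 0], [0, 0, 0], 7], [[0, 0, 0], [0, 0, 0], 2], [[0, 0, 0], [0, 0, 0], 2], [[0, 0, 0], [0, 0, 0], 2], [[0, 0, 0], [0, 0, 0], 2], [[0, 0, 0], [0, 0, 0], 2], [[0, 0, 0], [0, 0, 0], 2]]}}

```text
clock: 4.65
eef_pos: [0.4967, 0.3849, 0.0749]
eef_rot: [[-0.999, -0.05, 0.002], [-0.05, 0.999, 0.001], [-0.002, 0.001, -1.0]]
wrist_force: [-0.5, -0.0, 8.4]
width: 0.0287
gripper_force: 59.3
```

Call:
{"method": "send_rows", "body": {"rows": [[[0, 0, 0.4], [0, 0, 0], 2], [[0, 0, 0.5], [0, 0, 0], 2], [[0, 0, 0.8], [0, 0, 0], 2], [[0, 0, 1], [0, 0, 0], 2], [[0, 0, 0.5], [0, 0, 0], 2], [[0, 0, 0], [0, 0, 0], 2]]}}

```text
clock: 5.25
eef_pos: [0.4964, 0.3845, 0.1067]
eef_rot: [[-0.999, -0.05, 0.001], [-0.05, 0.999, 0.001], [-0.001, 0.001, -1.0]]
wrist_force: [0.1, -0.1, -1.8]
width: 0.0285
gripper_force: 59.3
```

```bash
cat > d.py <<'E'
from h import *
s=optics.grab_frame('scene');t=optics.grab_frame('top')
a=cv2.resize(s['pixels'][150:300,300:450],(400,400),interpolation=2);b=cv2.resize(t['pixels'][160:260,70:170],(400,400),interpolation=2)
cv2.imwrite('pics/d1.png',np.hstack([a,b]))
# guide geometry from the top and scene pictures
np.set_printoptions(precision=4,suppress=True)
for n,f in (('t',t),('s',s)):
    hsv=cv2.cvtColor(f['pixels'],cv2.COLOR_BGR2HSV)
    y=cv2.inRange(hsv,(22,150,90),(35,255,255));r=cv2.inRange(hsv,(0,150,60),(8,255,255))|cv2.inRange(hsv,(172,150,60),(180,255,255))
    for nm,m,z in (('rib',y,.064),('stop',r,.028)):
        k,l,st,c=cv2.connectedComponentsWithStats(m)
        for i in range(1,k):
            p=at_z(f,c[i],z)
            if st[i][4]>30 and .45<p[0]<.68 and -.15<p[1]<.25:
                cn=cv2.findContours((l==i).astype(np.uint8),0,1)[0][0];R=cv2.minAreaRect(cn);W=np.array([at_z(f,q,z)[:2] for q in cv2.boxPoints(R)])
                print(n,nm,st[i],p,W.mean(0),[(np.hypot(*(W[i]-W[i-1])).round(3),(np.arctan2(*(W[i]-W[i-1])[::-1])%(np.pi/2)).round(3)) for i in range(2)])
    for nm,z in dict(guide_lips=.034,guide_bay=.008,guide=0,spacer_mid=.036).items():
        print(n,nm,[(round(q['p'],2),at_z(f,q['at'],z)) for q in finder.spot_point(nm,f)[:2]])
E
python3 d.py
```

```text
t rib [231 196  26  10 255] [ 0.5612 -0.0049  0.064 ] [ 0.5615 -0.0056] [(np.float64(0.028), np.float64(0.004)), (np.float64(0.076), np.float64(1.571))]
t stop [184 185   5  30 103] [0.5652 0.1756 0.028 ] [0.5681 0.1753] [(np.float64(0.011), np.float64(1.526)), (np.float64(0.092), np.float64(1.548))]
t guide_lips [(0.84, array([ 0.5578, -0.0078,  0.034 ]))]
t guide_bay [(0.69, array([0.5678, 0.1021, 0.008 ]))]
t guide [(0.78, array([0.5753, 0.0588, 0.    ]))]
t spacer_mid [(0.56, array([ 0.5614, -0.0009,  0.036 ]))]
s rib [254 184  27  24 330] [0.5771 0.0052 0.064 ] [0.5742 0.0059] [(np.float64(0.11), np.float64(1.324)), (np.float64(0.072), np.float64(0.118))]
s stop [310 206  14  23 118] [0.5718 0.1802 0.028 ] [0.5696 0.18  ] [(np.float64(0.018), np.float64(1.277)), (np.float64(0.109), np.float64(1.534))]
s guide_lips [(0.65, array([ 0.5584, -0.0063,  0.034 ]))]
s guide_bay [(0.94, array([0.5536, 0.1012, 0.008 ]))]
s guide [(0.7, array([0.5341, 0.39  , 0.    ])), (0.67, array([ 0.562 ,  0.0352, -0.    ]))]
s spacer_mid [(0.77, array([ 0.5475, -0.0048,  0.036 ]))]
```

View pics/d1.png

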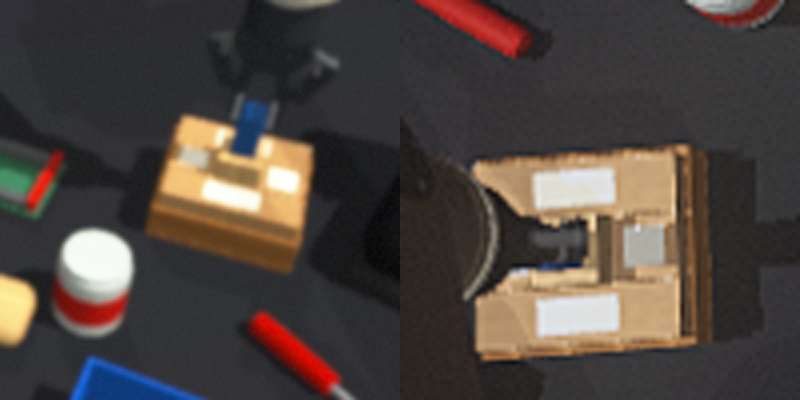

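The block is rising clear and the cartons stay in the crate. Next I'll carry it to the open -y end of the guide.

Call:
{"method": "send_rows", "body": {"rows": [[[0, 0, 1], [0, 0, 0], 2], [[0, 0, 1.5], [0, 0, 0], 2], [[0, 0, 2.5], [0, 0, 0], 2], [[0, 0, 2.5], [0, 0, 0], 2], [[0.2, -1.5, 0], [0, 0, 0], 2], [[0.5, -3.5, 0], [0, 0, -0.005], 2], [[0.5, -3.5, 0], [0, 0, -0.005], 2], [[0.5, -3.5, 0], [0, 0, -0.005], 2], [[0.5, -3.5, 0], [0, 0, -0.005], 2], [[0.5, -3.5, 0], [0, 0, -0.005], 2], [[0.5, -3.5, 0], [0, 0, -0.005], 2], [[0.5, -3.5, 0], [0, 0, -0.005], 2], [[0.5, -3.5, 0], [0, 0, -0.005], 2], [[0.5, -3.5, 0], [0, 0, -0.005], 2], [[0.5, -3.5, 0], [0, 0, -0.005], 2], [[0.5, -3.5, 0], [0, 0, -0.005], 2], [[0.5, -3.5, 0], [0, 0, -0.005], 2], [[0.2, -3.5, 0], [0, 0, -0.005], 2], [[0, -1.5, 0], [0, 0, -0.005], 2], [[0, 0, 0], [0, 0, 0], 2]]}}

```text
clock: 7.75
eef_pos: [0.5594, -0.1028, 0.1807]
eef_rot: [[-1.0, 0.023, -0.0], [0.023, 1.0, -0.0], [0.0, -0.0, -1.0]]
wrist_force: [-0.6, 0.8, -1.7]
width: 0.0283
gripper_force: 59.7
```

```bash
cat > e.py <<'E'
from h import *
np.set_printoptions(precision=4,suppress=True)
w=optics.grab_frame('wrist');t=optics.grab_frame('top');s=optics.grab_frame('scene')
cv2.imwrite('pics/e1.png',w['pixels'])
cv2.imwrite('pics/e2.png',np.hstack([cv2.resize(s['pixels'][100:250,180:330],(400,400),interpolation=2),cv2.resize(t['pixels'][130:250,180:300],(400,400),interpolation=2)]))
for n,f in (('w',w),('t',t),('s',s)):
    for nm,z in dict(guide_lips=.034,guide_bay=.008,guide=0,spacer_mid=.036,block_mid=.169).items():
        print(n,nm,[(round(q['p'],2),np.array(q['at']),at_z(f,q['at'],z)) for q in finder.spot_point(nm,f)[:1]])
o=manip.get_obs();print(o['eef_pos'],o['eef_rot'][:,1],o['clock'],o['width'],o['wrist_force'])
E
python3 e.py
```

```text
w guide_lips []
w guide_bay [(0.96, array([420. , 166.7]), array([0.568 , 0.1071, 0.008 ]))]
w guide [(0.98, array([384. , 165.6]), array([0.5677, 0.0652, 0.    ]))]
w spacer_mid [(0.89, array([333.3, 168.1]), array([ 0.5601, -0.0099,  0.036 ]))]
w block_mid [(0.98, array([254.2, 217.9]), array([ 0.5612, -0.1022,  0.169 ]))]
t guide_lips [(0.67, array([243.5, 200.4]), array([ 0.5644, -0.0056,  0.034 ]))]
t guide_bay [(0.86, array([208.2, 199.8]), array([0.5687, 0.1072, 0.008 ]))]
t guide [(0.97, array([222.3, 199.4]), array([0.5707, 0.0626, 0.    ]))]
t spacer_mid [(0.72, array([244.3, 200.1]), array([ 0.5652, -0.0081,  0.036 ]))]
t block_mid [(0.56, array([280.4, 200. ]), array([ 0.5534, -0.1073,  0.169 ]))]
s guide_lips [(0.61, array([265. , 199.6]), array([ 0.5757, -0.0024,  0.034 ]))]
s guide_bay [(0.98, array([294.9, 212.1]), array([0.5617, 0.1024, 0.008 ]))]
s guide [(0.7, array([281.1, 211.3]), array([0.5709, 0.0561, 0.    ]))]
s spacer_mid [(0.8, array([264.6, 194.9]), array([ 0.5568, -0.0132,  0.036 ]))]
s block_mid [(0.62, array([243. , 154.7]), array([ 0.5442, -0.0986,  0.169 ]))]
[ 0.56   -0.1008  0.1805] [ 0.0199  0.9998 -0.    ] 8.65 0.028057829907617925 [-0.9469 -1.1528 -2.1624]
```

View pics/e1.png

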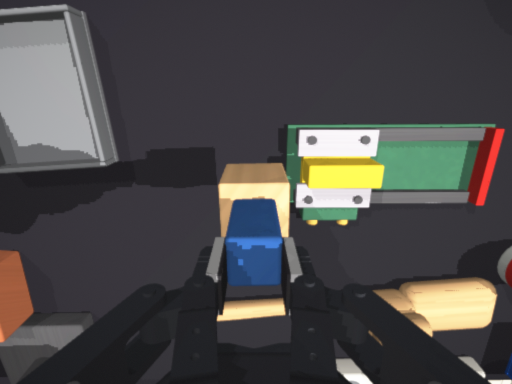

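View pics/e2.png

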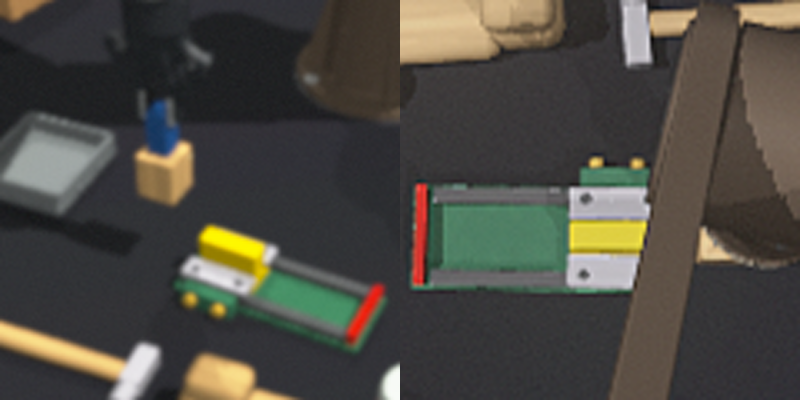

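The block is held upright with its foot at (255,200) in the wrist view. The rib spans (303,172) to (381,172) and the red stop is at (485,168). I'll refine the guide's yaw and the block's height in the hand.

```bash
cat > f.py <<'E'
from h import *
from scipy.optimize import minimize
np.set_printoptions(precision=4,suppress=True)
w=optics.grab_frame('wrist');im=w['pixels'];hsv=cv2.cvtColor(im,cv2.COLOR_BGR2HSV)
g=cv2.inRange(hsv,(60,90,30),(85,255,255))
# near plate edge z=.008: first green row per column
P=[]
for c in range(300,485,5):
    r=np.flatnonzero(g[100:150,c])
    if len(r): P.append(at_z(w,(c,100+r[0]-.5),.008)[:2])
P=np.array(P);k=np.polyfit(P[:,1],P[:,0],1);res=np.abs(P[:,0]-np.polyval(k,P[:,1]));k=np.polyfit(P[res<.002,1],P[res<.002,0],1)
print('near plate edge: yaw',-np.arctan(k[0]),'x at y=.065',np.polyval(k,.065),'centre x',np.polyval(k,.065)+.05,len(P),res.max())
y=cv2.inRange(hsv,(24,150,60),(34,255,255));P=[];Q=[]
ys,xs=np.nonzero(y);print('yellow',xs.min(),xs.max(),ys.min(),ys.max())
for r in range(168,184,3):
    c=np.flatnonzero(y[r]);print(r,c[0],c[-1],'top z .064:',at_z(w,(c[0]-.5,r),.064),at_z(w,(c[-1]+.5,r),.064))
r_=cv2.inRange(hsv,(0,150,60),(8,255,255))|cv2.inRange(hsv,(172,150,60),(180,255,255))
for r in range(140,200,15):
    c=np.flatnonzero(r_[r,450:505])+450;print('stop',r,c[0],c[-1],at_z(w,(c[0]-.5,r),.028),at_z(w,(c[-1]+.5,r),.028))
wd=cv2.inRange(hsv,(8,50,60),(24,220,255));
for r in range(160,240,6):
    c=np.flatnonzero(wd[r,205:296])+205;print('wood',r,(c[0],c[-1]) if len(c) else None)
for z in (.10,.112):
    print(z,[proj(w,[.56+a*.025,-.1013+b*.025,z+h]).round(1).tolist() for h in (0,.06) for a,b in((-1,-1),(-1,1),(1,1))])
E
python3 f.py
```

```text
near plate edge: yaw -0.01891694891990262 x at y=.065 0.5139079183475644 centre x 0.5639079183475645 37 2.220446049250313e-16
yellow 299 381 157 187
168 299 381 top z .064: [ 0.5522 -0.0527  0.064 ] [0.5539 0.0355 0.064 ]
171 299 380 top z .064: [ 0.5555 -0.0526  0.064 ] [0.5572 0.0348 0.064 ]
174 299 380 top z .064: [ 0.5589 -0.0525  0.064 ] [0.5605 0.0352 0.064 ]
177 299 379 top z .064: [ 0.5622 -0.0524  0.064 ] [0.5638 0.0346 0.064 ]
180 299 379 top z .064: [ 0.5656 -0.0523  0.064 ] [0.5672 0.035  0.064 ]
183 306 378 top z .064: [ 0.5691 -0.0446  0.064 ] [0.5706 0.0344 0.064 ]
stop 140 482 499 [0.5323 0.1628 0.028 ] [0.5327 0.1836 0.028 ]
stop 155 475 495 [0.5498 0.1589 0.028 ] [0.5503 0.1835 0.028 ]
stop 170 471 491 [0.568  0.1584 0.028 ] [0.5684 0.1834 0.028 ]
stop 185 467 487 [0.5868 0.1578 0.028 ] [0.5873 0.1833 0.028 ]
wood 160 None
wood 166 (np.int64(225), np.int64(283))
wood 172 (np.int64(223), np.int64(284))
wood 178 (np.int64(220), np.int64(286))
wood 184 (np.int64(218), np.int64(289))
wood 190 (np.int64(218), np.int64(289))
wood 196 (np.int64(218), np.int64(289))
wood 202 (np.int64(219), np.int64(289))
wood 208 (np.int64(219), np.int64(290))
wood 214 (np.int64(219), np.int64(289))
wood 220 (np.int64(220), np.int64(289))
wood 226 (np.int64(220), np.int64(289))
wood 232 (np.int64(221), np.int64(289))
wood 238 None
0.1 [[225.3, 161.1], [279.3, 160.1], [278.8, 210.0], [217.6, 179.9], [286.2, 178.7], [285.1, 239.8]]
0.112 [[224.0, 164.2], [280.4, 163.2], [279.8, 215.0], [215.5, 185.0], [288.1, 183.7], [286.7, 247.6]]
```

Call:
{"method": "send_rows", "body": {"rows": [[[0, 0, -2], [0, 0, 0], 2], [[0, 0, -2], [0, 0, 0], 2], [[0, 0, -2], [0, 0, 0], 2], [[0.1, 0, -1.15], [0, 0, 0], 2], [[0, 1, 0], [0, 0, 0], 2], [[0, 1, 0], [0, 0, 0], 2], [[0, 0.6, 0], [0, 0, 0], 2], [[0, 0.5, 0], [0, 0, 0], 2], [[0, 0.4, 0], [0, 0, 0], 2], [[0, 0.4, 0], [0, 0, 0], 2], [[0, 0.4, 0], [0, 0, 0], 2]]}}

```text
clock: 9.8
eef_pos: [0.5619, -0.0589, 0.1102]
eef_rot: [[-1.0, 0.019, 0.002], [0.019, 1.0, -0.002], [-0.002, -0.002, -1.0]]
wrist_force: [-2.4, -13.6, 4.4]
width: 0.0284
gripper_force: 60.7
```

Call:
{"method": "send_rows", "body": {"rows": [[[0, 0.5, 0], [0, 0, 0], 2], [[0.02, 0.5, 0], [0, 0, 0], 2], [[0, 0.5, 0], [0, 0, 0], 2], [[0.02, 0.5, 0], [0, 0, 0], 2], [[0, 0.5, 0], [0, 0, 0], 2], [[0.02, 0.5, 0], [0, 0, 0], 2], [[0, 0.5, 0], [0, 0, 0], 2], [[0.02, 0.5, 0], [0, 0, 0], 2], [[0, 0.5, 0], [0, 0, 0], 2]]}}

```text
clock: 10.7
eef_pos: [0.5626, -0.0139, 0.1102]
eef_rot: [[-1.0, 0.019, 0.002], [0.019, 1.0, -0.002], [-0.002, -0.002, -1.0]]
wrist_force: [-1.3, -14.5, 5.5]
width: 0.0282
gripper_force: 60.8
```

```bash
cat > g.py <<'E'
from h import *
np.set_printoptions(precision=4,suppress=True)
w=optics.grab_frame('wrist');s=optics.grab_frame('scene')
cv2.imwrite('pics/g1.png',np.hstack([cv2.resize(s['pixels'][130:250,210:330],(400,400),interpolation=2),cv2.resize(w['pixels'][80:330,170:420],(400,400),interpolation=2)]))
y=cv2.inRange(cv2.cvtColor(w['pixels'],cv2.COLOR_BGR2HSV),(24,150,60),(34,255,255))
ys,xs=np.nonzero(y);print('yellow',xs.min(),xs.max(),ys.min(),ys.max())
for r in range(ys.min()+6,ys.max(),6):
    c=np.flatnonzero(y[r]);print(r,at_z(w,(c[0]-.5,r),.064),at_z(w,(c[-1]+.5,r),.064))
E
python3 g.py
```

```text
yellow 284 378 154 212
160 [0.5301 0.0333 0.064 ] [0.5308 0.0749 0.064 ]
166 [0.5351 0.0335 0.064 ] [0.5358 0.0747 0.064 ]
172 [0.5397 0.011  0.064 ] [0.5408 0.0744 0.064 ]
178 [0.5449 0.0143 0.064 ] [0.546  0.0815 0.064 ]
184 [0.55   0.0161 0.064 ] [0.5513 0.0887 0.064 ]
190 [0.5553 0.0154 0.064 ] [0.5565 0.0893 0.064 ]
196 [0.5606 0.0155 0.064 ] [0.5619 0.09   0.064 ]
202 [0.566  0.0156 0.064 ] [0.5672 0.0898 0.064 ]
208 [0.5715 0.0158 0.064 ] [0.5727 0.0897 0.064 ]
```

View pics/g1.png

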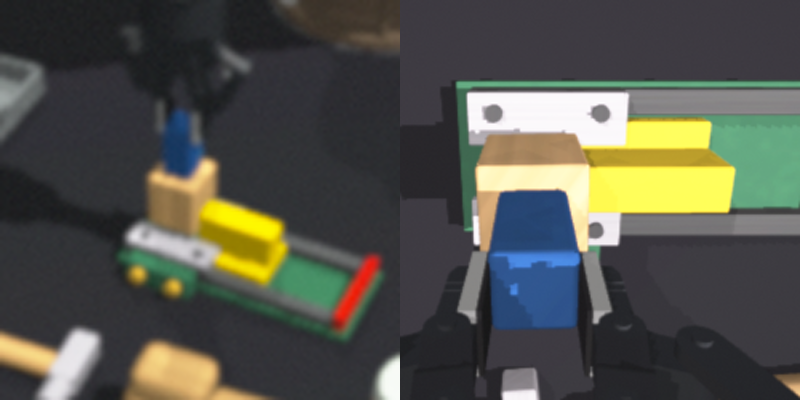

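Call:
{"method": "send_rows", "body": {"rows": [[[0, 0.5, 0], [0, 0, 0], 2], [[0.02, 0.5, 0], [0, 0, 0], 2], [[0, 0.5, 0], [0, 0, 0], 2], [[0.02, 0.5, 0], [0, 0, 0], 2], [[0, 0.5, 0], [0, 0, 0], 2], [[0.02, 0.5, 0], [0, 0, 0], 2], [[0, 0.5, 0], [0, 0, 0], 2], [[0.02, 0.5, 0], [0, 0, 0], 2], [[0, 0.4, 0], [0, 0, 0], 2], [[0, 0.3, 0], [0, 0, 0], 2], [[0, 0.2, 0], [0, 0, 0], 2], [[0, 0, 0], [0, 0, 0], 2]]}}

```text
clock: 12.0
eef_pos: [0.5625, 0.0366, 0.1089]
eef_rot: [[-1.0, 0.02, -0.0], [0.02, 1.0, 0.0], [0.0, 0.0, -1.0]]
wrist_force: [-0.4, -0.4, -0.9]
width: 0.0285
gripper_force: 59.9
```

Call:
{"method": "send_rows", "body": {"rows": [[[0, -1, 0], [0, 0, 0], 2], [[0, -1.5, 1.5], [0, 0, 0], 2], [[0, -2.5, 1.5], [0, 0, 0], 2], [[0, -3, 0], [0, 0, 0], 2], [[0, -3, 0], [0, 0, 0], 2], [[0, -3, 0], [0, 0, 0], 2], [[0, -3, 0], [0, 0, 0], 2], [[0, -2, 0], [0, 0, 0], 2], [[0, -0.7, 0], [0, 0, 0], 2], [[0, 0, -2], [0, 0, 0], 2], [[0, 0, -2], [0, 0, 0], 2], [[0, 0, -1.5], [0, 0, 0], 2], [[0, 0, -0.7], [0, 0, 0], 2], [[0, 0, -0.3], [0, 0, 0], 2], [[0, 0, 0], [0, 0, 0], 2], [[0, 0, 0], [0, 0, 0], 2]]}}

```text
clock: 13.6
eef_pos: [0.563, -0.1608, 0.0747]
eef_rot: [[-1.0, 0.02, 0.001], [0.02, 1.0, -0.0], [-0.001, -0.0, -1.0]]
wrist_force: [0.4, -0.7, -2.9]
width: 0.0285
gripper_force: 59.9
```

```bash
cat > i.py <<'E'
from h import *
np.set_printoptions(precision=4,suppress=True)
w=optics.grab_frame('wrist')
hsv=cv2.cvtColor(w['pixels'],cv2.COLOR_BGR2HSV)
y=cv2.inRange(hsv,(24,150,60),(34,255,255))
ys,xs=np.nonzero(y);print('yellow',xs.min(),xs.max(),ys.min(),ys.max())
for r in range(ys.min()+4,ys.max(),5):
    c=np.flatnonzero(y[r]);print(r,c[0],c[-1],at_z(w,(c[0]-.5,r),.064),at_z(w,(c[-1]+.5,r),.064))
print('sp',[(q['p'],at_z(w,q['at'],.036)) for q in finder.spot_point('spacer_mid',w)])
wd=cv2.inRange(hsv,(8,50,60),(24,220,255))
for r in range(150,240,4):
    c=np.flatnonzero(wd[r,190:310])+190
    if len(c)>20: print('wood',r,c[0],c[-1])
o=manip.get_obs();e=o['eef_pos'];print(e,o['wrist_force'])
for zb in (-.003,0,.003,.006): print(zb,[proj(w,[e[0]-.025,e[1]+b*.025,zb+h]).round(1).tolist() for h in (0,.06) for b in(-1,1)])
E
python3 i.py
```

```text
yellow 494 511 159 222
163 508 511 [0.5268 0.0124 0.064 ] [0.5268 0.0151 0.064 ]
168 507 511 [0.5303 0.0127 0.064 ] [0.5304 0.0161 0.064 ]
173 505 511 [0.5338 0.0123 0.064 ] [0.5339 0.0171 0.064 ]
178 504 511 [0.5374 0.0126 0.064 ] [0.5375 0.0181 0.064 ]
183 503 510 [0.541  0.0128 0.064 ] [0.5411 0.0184 0.064 ]
188 501 511 [0.5447 0.0124 0.064 ] [0.5448 0.0201 0.064 ]
193 500 511 [0.5484 0.0127 0.064 ] [0.5486 0.0211 0.064 ]
198 498 511 [0.5521 0.0123 0.064 ] [0.5523 0.0222 0.064 ]
203 497 511 [0.5559 0.0126 0.064 ] [0.5561 0.0232 0.064 ]
208 495 511 [0.5598 0.0121 0.064 ] [0.56   0.0243 0.064 ]
213 494 511 [0.5637 0.0124 0.064 ] [0.5639 0.0254 0.064 ]
218 498 511 [0.5677 0.0163 0.064 ] [0.5679 0.0265 0.064 ]
sp []
wood 166 224 282
wood 170 223 283
wood 174 221 285
wood 178 220 287
wood 182 218 288
wood 198 218 289
wood 218 219 288
[ 0.563  -0.1609  0.0747] [ 0.4106 -0.3567 -2.5677]
-0.003 [[225.6, 161.7], [280.1, 160.7], [217.8, 181.0], [287.3, 179.8]]
0 [[225.3, 162.5], [280.4, 161.5], [217.3, 182.2], [287.8, 181.0]]
0.003 [[224.9, 163.3], [280.7, 162.3], [216.8, 183.5], [288.3, 182.3]]
0.006 [[224.6, 164.1], [281.0, 163.0], [216.2, 184.8], [288.8, 183.6]]
```

Call:
{"method": "send_rows", "body": {"rows": [[[0, 0, -0.1], [0, 0, 0], 2], [[0, 0, -0.1], [0, 0, 0], 2], [[0, 0, -0.1], [0, 0, 0], 2], [[0, 0, 0], [0, 0, 0], 2]]}}

```text
clock: 14.1
eef_pos: [0.5625, -0.1607, 0.0709]
eef_rot: [[-1.0, 0.02, -0.0], [0.02, 1.0, 0.0], [0.0, 0.0, -1.0]]
wrist_force: [0.9, -0.1, -2.6]
width: 0.0285
gripper_force: 59.9
```

```bash
cat > j.py <<'E'
from h import *
np.set_printoptions(precision=4,suppress=True)
t=optics.grab_frame('top');s=optics.grab_frame('scene')
cv2.imwrite('pics/j1.png',np.hstack([cv2.resize(s['pixels'][110:260,190:340],(400,400),interpolation=2),cv2.resize(t['pixels'][130:270,170:310],(400,400),interpolation=2)]))
for n,f in (('t',t),('s',s)):
    y=cv2.inRange(cv2.cvtColor(f['pixels'],cv2.COLOR_BGR2HSV),(22,150,90),(35,255,255))
    k,l,st,c=cv2.connectedComponentsWithStats(y)
    for i in range(1,k):
        p=at_z(f,c[i],.064)
        if st[i][4]>30 and .4<p[0]<.7: print(n,st[i],p,at_z(f,(st[i][0],c[i][1]),.064),at_z(f,(st[i][0]+st[i][2],c[i][1]),.064))
    print([(q['p'],at_z(f,q['at'],.036)) for q in finder.spot_point('spacer_mid',f)])
E
python3 j.py
```

```text
t [196 192  27  19 461] [0.5598 0.0977 0.064 ] [0.5599 0.1389 0.064 ] [0.5598 0.0569 0.064 ]
[(0.75, array([0.5775, 0.1016, 0.036 ]))]
s [281 194  29  26 545] [0.592  0.1131 0.064 ] [0.6122 0.0722 0.064 ] [0.5713 0.1552 0.064 ]
[(0.62, array([0.7991, 0.1499, 0.036 ])), (0.59, array([0.5491, 0.0915, 0.036 ]))]
```

View pics/j1.png

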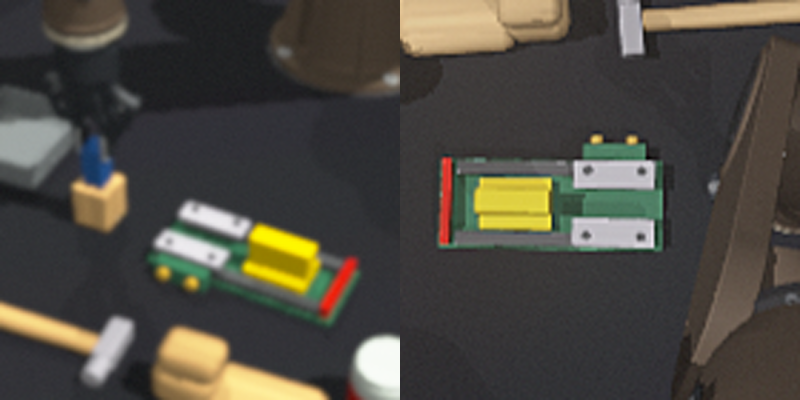

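The spacer is now fully in the bay: rib at crop (513,203) in the top view, clear of the lips. Its centre is at y about 0.098. The block still has a few millimetres to go before it stands on the bench.

Call:
{"method": "send_rows", "body": {"rows": [[[0, 0, -0.1], [0, 0, 0], 2], [[0, 0, 0], [0, 0, 0], 2]]}}

```text
clock: 14.5
eef_pos: [0.5625, -0.1607, 0.0699]
eef_rot: [[-1.0, 0.02, -0.0], [0.02, 1.0, 0.0], [0.0, -0.0, -1.0]]
wrist_force: [-0.4, -0.2, -2.1]
width: 0.0286
gripper_force: 59.9
```

Call:
{"method": "send_rows", "body": {"rows": [[[0, 0, -0.1], [0, 0, 0], 2], [[0, 0, 0], [0, 0, 0], 2]]}}

```text
clock: 14.7
eef_pos: [0.5627, -0.1608, 0.0691]
eef_rot: [[-1.0, 0.02, 0.0], [0.02, 1.0, -0.0], [-0.0, -0.0, -1.0]]
wrist_force: [-0.2, -0.0, -0.1]
width: 0.0285
gripper_force: 60.2
```

Call:
{"method": "send_rows", "body": {"rows": [[[0, 0, -0.1], [0, 0, 0], 2], [[0, 0, 0], [0, 0, 0], 2]]}}

```text
clock: 14.9
eef_pos: [0.563, -0.161, 0.069]
eef_rot: [[-1.0, 0.02, 0.001], [0.02, 1.0, -0.0], [-0.001, -0.0, -1.0]]
wrist_force: [-3.9, -0.5, 17.0]
width: 0.0287
gripper_force: 62.2
```

Call:
{"method": "send_rows", "body": {"rows": [[[0, 0, 0.1], [0, 0, 0], 3.2], [[0, 0, 0], [0, 0, 0], 4], [[0, 0, 0], [0, 0, 0], 6], [[0, 0, 0], [0, 0, 0], 7], [[0, 0, 0], [0, 0, 0], 7], [[0, 0, 1], [0, 0, 0], 7], [[0, 0, 2], [0, 0, 0], 7], [[0, 0, 3], [0, 0, 0], 7], [[0, 0, 4], [0, 0, 0], 7], [[0, 0, 3], [0, 0, 0], 7], [[0, 0, 0], [0, 0, 0], 7]]}}

```text
clock: 16.0
eef_pos: [0.565, -0.1615, 0.204]
eef_rot: [[-1.0, 0.02, 0.007], [0.02, 1.0, -0.002], [-0.007, -0.002, -1.0]]
wrist_force: [0.0, -0.2, -0.1]
width: 0.0701
gripper_force: 0.0
```

Call:
{"method": "send_rows", "body": {"rows": [[[0, 2, 0], [0, 0, -0.131], 7], [[0, 2.2, 0], [0, 0, -0.131], 7], [[0, 2.2, 0], [0, 0, -0.131], 7], [[0, 2.2, 0], [0, 0, -0.131], 7], [[0, 2.2, 0], [0, 0, -0.131], 7], [[0, 2.2, 0], [0, 0, -0.131], 7], [[0, 2.2, 0], [0, 0, -0.131], 7], [[0, 2.2, 0], [0, 0, -0.131], 7], [[0, 2.2, 0], [0, 0, -0.131], 7], [[0, 2.2, 0], [0, 0, -0.131], 7], [[0, 2.2, 0], [0, 0, -0.131], 7], [[0, 2, 0], [0, 0, -0.131], 7], [[0, 0, 0], [0, 0, 0], 7]]}}

```text
clock: 17.3
eef_pos: [0.5622, 0.1012, 0.1989]
eef_rot: [[0.024, 1.0, -0.0], [1.0, -0.024, 0.0], [0.0, -0.0, -1.0]]
wrist_force: [0.1, -0.7, 0.8]
width: 0.07
gripper_force: 0.0
```

```bash
cat > k.py <<'E'
from h import *
np.set_printoptions(precision=4,suppress=True)
w=optics.grab_frame('wrist');s=optics.grab_frame('scene');t=optics.grab_frame('top')
cv2.imwrite('pics/k1.png',np.hstack([cv2.resize(s['pixels'][110:260,190:340],(400,400),interpolation=2),cv2.resize(w['pixels'],(533,400),interpolation=2)[:,:400]]))
for n,f in (('w',w),('t',t),('s',s)):
    print(n,[(q['p'],np.array(q['at']),at_z(f,q['at'],.036)) for q in finder.spot_point('spacer_mid',f)[:1]])
y=cv2.inRange(cv2.cvtColor(w['pixels'],cv2.COLOR_BGR2HSV),(22,150,60),(35,255,255))
k,l,st,c=cv2.connectedComponentsWithStats(y)
i=1+np.argmax(st[1:,4]);m=l==i;print(st[i])
for r in range(st[i][1]+4,st[i][1]+st[i][3],8):
    q=np.flatnonzero(m[r]);print(r,q[0],q[-1],at_z(w,(q[0]-.5,r),.064),at_z(w,(q[-1]+.5,r),.064))
o=manip.get_obs();print(o['eef_pos'],o['eef_rot'][:,1],o['qpos'][5],w['eye'])
E
python3 k.py
```

```text
w [(0.86, array([257.2, 163. ]), array([0.5665, 0.1041, 0.036 ]))]
t [(0.36, array([210. , 198.7]), array([0.5696, 0.099 , 0.036 ]))]
s [(0.85, array([294.3, 204.3]), array([0.5556, 0.096 , 0.036 ]))]
[ 233  130   45   74 3018]
134 233 277 [0.5401 0.1437 0.064 ] [0.589  0.1425 0.064 ]
142 233 277 [0.5397 0.135  0.064 ] [0.589  0.1339 0.064 ]
150 233 277 [0.5393 0.1262 0.064 ] [0.589 0.125 0.064]
158 234 277 [0.54   0.1171 0.064 ] [0.5891 0.116  0.064 ]
166 234 277 [0.5396 0.108  0.064 ] [0.5891 0.1068 0.064 ]
174 234 277 [0.5391 0.0986 0.064 ] [0.5892 0.0975 0.064 ]
182 235 277 [0.5398 0.0891 0.064 ] [0.5892 0.088  0.064 ]
190 235 277 [0.5394 0.0794 0.064 ] [0.5893 0.0783 0.064 ]
198 246 266 [0.5518 0.0692 0.064 ] [0.5764 0.0687 0.064 ]
[0.5626 0.0985 0.199 ] [ 0.9998 -0.0204 -0.0001] 0.14071673721199404 [0.5641 0.1864 0.3786]
```

View pics/k1.png

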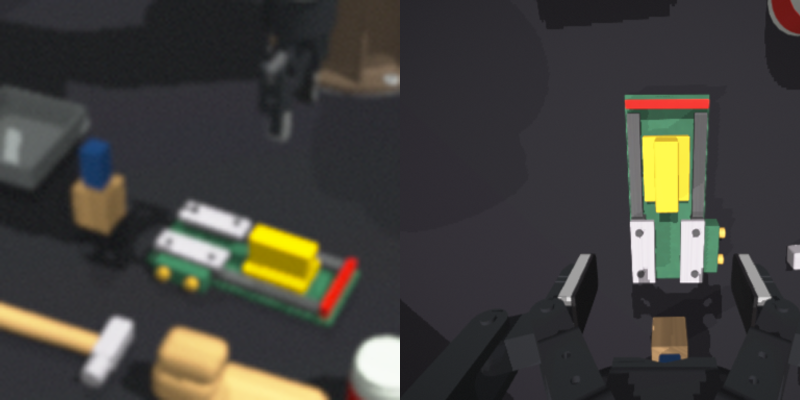

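The block stands upright on the bench at crop (97,190). In the wrist view the spacer is straight below the tool, and the rib's centre is at about (0.564, 0.101). I'll descend and grip it.

Call:
{"method": "send_rows", "body": {"rows": [[[0.1, 0.2, -3], [0, 0, 0], 6.5], [[0.05, 0.05, -3], [0, 0, 0], 6.5], [[0, 0, -3], [0, 0, 0], 6.5], [[0, 0, -3], [0, 0, 0], 6.5], [[0, 0, -2.5], [0, 0, 0], 6.5], [[0, 0, -1.5], [0, 0, 0], 6.5], [[0, 0, -0.7], [0, 0, 0], 6.5], [[0, 0, 0], [0, 0, 0], 6.5], [[0, 0, 0], [0, 0, 0], 1.8], [[0, 0, 0], [0, 0, 0], 1.8], [[0, 0, 0], [0, 0, 0], 1.8], [[0, 0, 0], [0, 0, 0], 1.8], [[0, 0, 0], [0, 0, 0], 1.8], [[0, 0, 0], [0, 0, 0], 1.8], [[0, 0, 0], [0, 0, 0], 1.8]]}}

```text
clock: 19.1
eef_pos: [0.5641, 0.1018, 0.032]
eef_rot: [[0.021, 1.0, 0.0], [1.0, -0.021, 0.0], [0.0, 0.0, -1.0]]
wrist_force: [-0.3, -0.5, 0.1]
width: 0.0181
gripper_force: 0.0
```

Call:
{"method": "send_rows", "body": {"rows": [[[0, 0, 0.3], [0, 0, 0], 1.8], [[0, 0, 0.7], [0, 0, 0], 1.8], [[0, 0, 1], [0, 0, 0], 1.8], [[0, 0, 0], [0, 0, 0], 1.8]]}}

```text
clock: 19.5
eef_pos: [0.5651, 0.1019, 0.0537]
eef_rot: [[0.021, 1.0, 0.002], [1.0, -0.021, 0.0], [0.0, 0.002, -1.0]]
wrist_force: [-0.8, -0.1, 0.2]
width: 0.0177
gripper_force: 0.0
```

```bash
cat > l.py <<'E'
from h import *
np.set_printoptions(precision=4,suppress=True)
s=optics.grab_frame('scene');w=optics.grab_frame('wrist');t=optics.grab_frame('top')
cv2.imwrite('pics/l1.png',np.hstack([cv2.resize(s['pixels'][130:250,220:340],(400,400),interpolation=2),cv2.resize(t['pixels'][150:290,290:430],(400,400),interpolation=2)]))
for n,f in (('t',t),('s',s)):
    print(n,[(q['p'],np.array(q['at']),at_z(f,q['at'],0)) for q in finder.spot_point('tray',f)[:1]])
    tr=finder.trace('tray',f)
    if tr:
        c=max(cv2.findContours(tr[0]['pixels'].astype(np.uint8),0,1)[0],key=cv2.contourArea);print(np.array([at_z(f,p,.034)[:2] for p in cv2.boxPoints(cv2.minAreaRect(c))]))
print([(q['p'],np.array(q['at']),tri([(w,q['at'])]*1) if 0 else at_z(w,q['at'],.056)) for q in finder.spot_point('spacer_mid',w)[:1]])
o=manip.get_obs();print(o['eef_pos'],o['wrist_force'],o['qpos'])
E
python3 l.py
```

```text
t [(0.79, array([353.6, 228.7]), array([ 0.4761, -0.3593,  0.    ]))]
[[ 0.5497 -0.2697]
 [ 0.5599 -0.4239]
 [ 0.3936 -0.4274]
 [ 0.3843 -0.2759]]
s [(0.63, array([196.9, 164.7]), array([ 0.477 , -0.3473,  0.    ]))]
[[ 0.5876 -0.4013]
 [ 0.3942 -0.4985]
 [ 0.3941 -0.2751]
 [ 0.5791 -0.2041]]
[(0.93, array([252.8, 214.1]), array([0.5643, 0.1095, 0.056 ]))]
[0.5639 0.1017 0.0518] [-0.3229  0.0937 -0.6021] [0.1255 0.556  1.8977 0.     0.6884 0.1466]
```

View pics/l1.png

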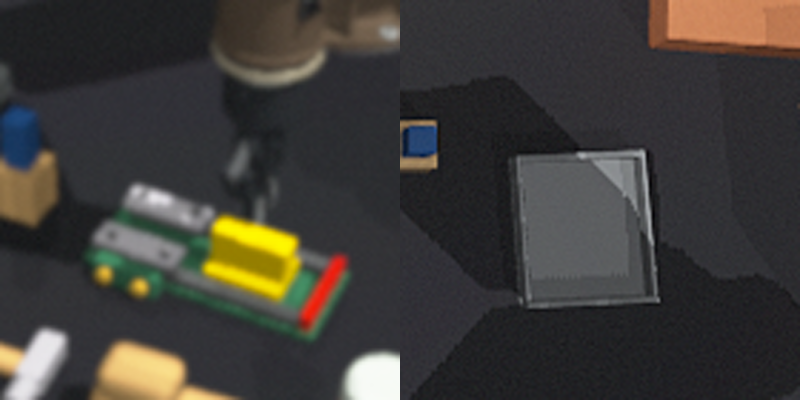

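```bash
cat > m.py <<'E'
from h import *
np.set_printoptions(precision=4,suppress=True)
s=optics.grab_frame('scene');t=optics.grab_frame('top');w=optics.grab_frame('wrist')
o=manip.get_obs();e=o['eef_pos'];print(e)
sw=s['pixels'].copy();tw=t['pixels'].copy();ww=w['pixels'].copy()
def box(im,f,c,hx,hy,z0,z1,col,yaw=-.02):
    for z in(z0,z1):
        P=[proj(f,[c[0]+a*hx-yaw*b*hy,c[1]+b*hy+yaw*a*hx,z]) for a,b in((1,1),(1,-1),(-1,-1),(-1,1))]
        cv2.polylines(im,[np.round(np.array(P)*16).astype(np.int32)],True,col,1,cv2.LINE_AA,4)
for im,f in((sw,s),(tw,t),(ww,w)):
    box(im,f,(.564,.101),.013,.04,.024,.064,(255,0,255));cv2.circle(im,tuple(int(v) for v in proj(f,e).round()),1,(0,0,255),-1)
    print(proj(f,e))
cv2.imwrite('pics/m1.png',np.hstack([cv2.resize(sw[150:230,250:330],(400,400),interpolation=2),cv2.resize(ww[110:310,150:350],(400,400),interpolation=2)]))
E
python3 m.py
```

```text
[0.564  0.1018 0.0518]
[295.1892 202.8574]
[208.6182 200.0519]
[253.8284 222.5985]
```

View pics/m1.png

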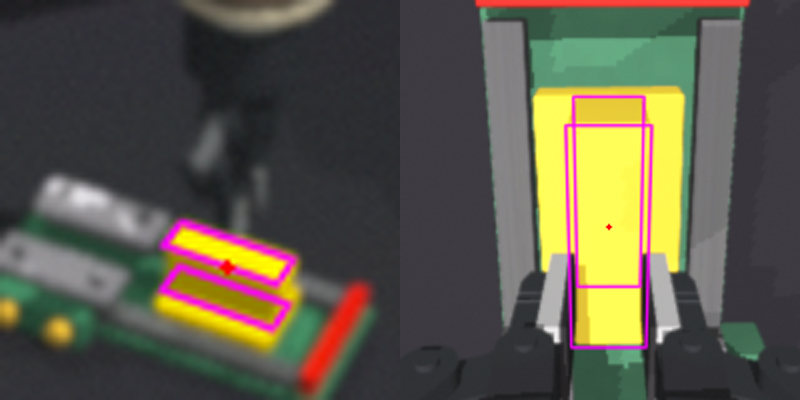

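The gripper closed to 18 mm with no force, so it didn't grip the rib. The wrist view shows the spacer still resting in the bay and the fingertips about 20 mm behind the nominal TCP. I'll reopen, go lower while watching the force, and close again.

Call:
{"method": "send_rows", "body": {"rows": [[[0, 0, 0], [0, 0, 0], 5], [[0, 0, 0], [0, 0, 0], 5], [[0, 0, 0], [0, 0, 0], 5], [[0, 0, 0], [0, 0, 0], 5], [[0, 0, -1], [0, 0, 0], 5], [[0, 0, -1], [0, 0, 0], 5], [[0, 0, -0.3], [0, 0, 0], 5], [[0, 0, 0], [0, 0, 0], 5]]}}

```text
clock: 20.85
eef_pos: [0.5634, 0.1016, 0.028]
eef_rot: [[0.021, 1.0, -0.002], [1.0, -0.021, -0.0], [-0.0, -0.002, -1.0]]
wrist_force: [-0.1, -0.0, -0.4]
width: 0.0502
gripper_force: 0.0
```

```bash
cat > n.py <<'E'
from h import *
np.set_printoptions(precision=4,suppress=True)
w=optics.grab_frame('wrist');s=optics.grab_frame('scene');im=w['pixels'];hsv=cv2.cvtColor(im,cv2.COLOR_BGR2HSV)
e=manip.get_obs()['eef_pos'];print(e,manip.get_obs()['width'])
y=cv2.inRange(hsv,(22,150,60),(35,255,255))
for r in range(120,300,6):
    q=np.flatnonzero(y[r,150:360])+150
    g=np.flatnonzero((hsv[r,150:360,1]<60)&(hsv[r,150:360,2]>100))+150
    runs=[(int(a[0]),int(a[-1])) for a in np.split(g,np.flatnonzero(np.diff(g)>2)+1) if len(a)>3]
    print(r,(int(q[0]),int(q[-1])) if len(q) else None,runs)
for h in(0,.01,.02,.03):print('tip',h,[proj(w,[e[0]+a,e[1]+b,e[2]+h]).round(1).tolist() for a in(-.025,.025) for b in (.011,-.011)])
print('rib top',[proj(w,[.564+a,.101+b,.064]).round(1).tolist() for a in(-.013,.013) for b in(.04,-.04)])
E
python3 n.py
```

```text
[0.564  0.1017 0.0288] 0.0502065566403794
120 None []
126 None [(185, 205), (308, 328)]
132 None [(185, 206), (308, 328)]
138 None [(185, 206), (308, 327)]
144 None [(186, 207), (307, 327)]
150 None [(186, 207), (307, 326)]
156 None [(187, 207), (307, 326)]
162 (216, 294) [(187, 208), (306, 325)]
168 (213, 296) [(188, 208), (306, 325)]
174 (213, 296) [(188, 208), (306, 324)]
180 (214, 296) [(189, 209), (305, 324)]
186 (214, 296) [(189, 209), (305, 323)]
192 (214, 295) [(190, 209), (305, 323)]
198 (215, 295) [(190, 210), (304, 322)]
204 (215, 295) [(191, 210), (304, 322)]
210 (215, 295) [(191, 210), (304, 321)]
216 (216, 294) [(192, 211), (303, 321)]
222 (216, 294) [(192, 211), (303, 320)]
228 (217, 294) [(193, 211), (303, 320)]
234 (217, 294) [(193, 212), (302, 319)]
240 (217, 294) [(194, 203), (208, 212), (304, 319)]
246 (218, 293) [(192, 201), (209, 212), (306, 319)]
252 (218, 293) [(189, 199), (308, 318)]
258 (219, 293) [(187, 197), (310, 320)]
264 (219, 293) [(184, 195), (312, 323)]
270 (234, 277) [(182, 193), (315, 325)]
276 (235, 277) [(180, 191), (317, 328)]
282 (235, 277) [(186, 190), (316, 322)]
288 (235, 277) []
294 (235, 277) []
tip 0 [[217.4, 208.9], [219.3, 237.9], [291.6, 207.5], [290.8, 236.7]]
tip 0.01 [[215.5, 214.9], [217.6, 245.1], [293.5, 213.5], [292.6, 243.9]]
tip 0.02 [[213.4, 221.6], [215.7, 253.1], [295.6, 220.1], [294.6, 251.8]]
tip 0.03 [[211.1, 229.0], [213.6, 262.0], [298.0, 227.5], [296.9, 260.6]]
rib top [[228.8, 184.6], [235.1, 307.9], [278.2, 183.7], [277.2, 307.2]]
```

Call:
{"method": "send_rows", "body": {"rows": [[[0, 0, -0.2], [0, 0, 0], 5], [[0, 0, -0.2], [0, 0, 0], 5], [[0, 0, 0], [0, 0, 0], 5]]}}

```text
clock: 21.25
eef_pos: [0.564, 0.1017, 0.0249]
eef_rot: [[0.021, 1.0, -0.0], [1.0, -0.021, -0.0], [-0.0, -0.0, -1.0]]
wrist_force: [-0.2, 0.1, -0.7]
width: 0.0499
gripper_force: 0.0
```

Call:
{"method": "send_rows", "body": {"rows": [[[0, 0, 0], [0, 0, 0], 1.5], [[0, 0, 0], [0, 0, 0], 1.5], [[0, 0, 0], [0, 0, 0], 1.5], [[0, 0, 0], [0, 0, 0], 1.5], [[0, 0, 0], [0, 0, 0], 1.5]]}}

```text
clock: 21.75
eef_pos: [0.5645, 0.1017, 0.0253]
eef_rot: [[0.021, 1.0, 0.001], [1.0, -0.021, 0.0], [0.0, 0.001, -1.0]]
wrist_force: [0.3, -0.9, 4.7]
width: 0.0223
gripper_force: 58.9
```

It gripped, but the 22 mm opening suggests it only has the top edge of the rib. I'll reopen and take a deeper grip.

Call:
{"method": "send_rows", "body": {"rows": [[[0, 0, 0], [0, 0, 0], 5], [[0, 0, 0], [0, 0, 0], 5], [[0, 0, 0], [0, 0, 0], 5], [[0, 0, 0], [0, 0, 0], 5], [[0, 0, -0.4], [0, 0, 0], 5], [[0, 0, -0.4], [0, 0, 0], 5], [[0, 0, -0.3], [0, 0, 0], 5], [[0, 0, 0], [0, 0, 0], 5]]}}

```text
clock: 22.55
eef_pos: [0.5637, 0.1017, 0.0133]
eef_rot: [[0.021, 1.0, -0.001], [1.0, -0.021, -0.0], [-0.0, -0.001, -1.0]]
wrist_force: [0.6, 0.1, 0.6]
width: 0.0499
gripper_force: 0.0
```

```bash
python3 n.py; python3 -c "
from h import *
f=optics.grab_frame('scene')
print([(q['p'],np.array(q['at']),at_z(f,q['at'],.036)) for q in finder.spot_point('spacer_mid',f)[:1]])"
```

```text
[0.564  0.1017 0.0138] 0.04981627723582502
120 None []
126 None []
132 None [(179, 201), (312, 333)]
138 None [(179, 201), (312, 333)]
144 None [(180, 202), (312, 332)]
150 None [(180, 202), (311, 332)]
156 None [(181, 203), (311, 331)]
162 None [(181, 203), (310, 331)]
168 (212, 298) [(182, 203), (310, 330)]
174 (210, 300) [(182, 204), (310, 330)]
180 (210, 299) [(183, 204), (309, 329)]
186 (211, 299) [(184, 205), (309, 329)]
192 (211, 299) [(184, 205), (309, 328)]
198 (211, 299) [(185, 205), (308, 328)]
204 (212, 298) [(185, 206), (308, 328)]
210 (212, 298) [(186, 206), (307, 326)]
216 (212, 298) [(186, 206), (307, 327)]
222 (213, 298) [(187, 207), (307, 325)]
228 (213, 297) [(188, 207), (306, 325)]
234 (213, 297) [(188, 207), (306, 324)]
240 (214, 297) [(189, 203), (305, 324)]
246 (215, 296) [(189, 201), (306, 323)]
252 (215, 296) [(189, 199), (308, 318)]
258 (215, 296) [(187, 197), (310, 320)]
264 (215, 296) [(184, 195), (312, 323)]
270 (216, 295) [(182, 193), (315, 325)]
276 (216, 295) [(180, 191), (317, 328)]
282 (232, 279) [(186, 190), (316, 322)]
288 (232, 279) []
294 (233, 279) []
tip 0 [[217.0, 208.7], [218.9, 237.7], [291.0, 207.4], [290.3, 236.5]]
tip 0.01 [[215.1, 214.7], [217.2, 244.9], [292.9, 213.3], [292.1, 243.6]]
tip 0.02 [[213.0, 221.4], [215.3, 252.9], [295.0, 219.9], [294.0, 251.5]]
tip 0.03 [[210.6, 228.8], [213.2, 261.7], [297.3, 227.2], [296.2, 260.3]]
rib top [[225.7, 194.1], [233.0, 326.2], [280.1, 193.1], [278.7, 325.5]]
[(0.79, array([290.7, 204.6]), array([0.56218746, 0.08586367, 0.036     ]))]
```

Call:
{"method": "send_rows", "body": {"rows": [[[0, 0, -0.3], [0, 0, 0], 5], [[0, 0, -0.2], [0, 0, 0], 5], [[0, 0, 0], [0, 0, 0], 5], [[0, 0, 0], [0, 0, 0], 1.5], [[0, 0, 0], [0, 0, 0], 1.5], [[0, 0, 0], [0, 0, 0], 1.5], [[0, 0, 0], [0, 0, 0], 1.5], [[0, 0, 0], [0, 0, 0], 1.5]]}}

```text
clock: 23.55
eef_pos: [0.5643, 0.1017, 0.0092]
eef_rot: [[0.021, 1.0, 0.0], [1.0, -0.021, 0.0], [0.0, 0.0, -1.0]]
wrist_force: [0.3, -0.3, 4.6]
width: 0.0249
gripper_force: 59.0
```

Call:
{"method": "send_rows", "body": {"rows": [[[0, 0, 0.3], [0, 0, 0], 1.5], [[0, 0, 0.7], [0, 0, 0], 1.5], [[0, 0, 1], [0, 0, 0], 1.5], [[0, 0, 1], [0, 0, 0], 1.5], [[0, 0, 0], [0, 0, 0], 1.5]]}}

```text
clock: 24.05
eef_pos: [0.5652, 0.1019, 0.0408]
eef_rot: [[0.021, 1.0, 0.003], [1.0, -0.021, 0.0], [0.0, 0.003, -1.0]]
wrist_force: [0.3, -0.1, -2.7]
width: 0.0247
gripper_force: 59.3
```

```bash
cat > p.py <<'E'
from h import *
np.set_printoptions(precision=4,suppress=True)
o=manip.get_obs();e=o['eef_pos'];print(e,o['wrist_force'],o['wrist_torque'],o['width'])
for n in('wrist','scene','top'):
    f=optics.grab_frame(n);hsv=cv2.cvtColor(f['pixels'],cv2.COLOR_BGR2HSV);y=cv2.inRange(hsv,(22,150,60),(35,255,255))
    k,l,st,c=cv2.connectedComponentsWithStats(y);i=1+np.argmax(st[1:,4]);ys,xs=np.nonzero(l==i);print(n,st[i])
    Z=float(e[2]-.0092)  # expected lift
    P=[proj(f,[e[0]+a*hx,.101+e[1]-.1017+b*.04,Z+z]) for hx,z in((.028,.008),(.028,.024),(.013,.064)) for a in(-1,1) for b in(-1,1)]
    P=np.array(P);print('  expect',P.min(0),P.max(0),'seen',xs.min(),ys.min(),xs.max(),ys.max())
E
python3 p.py
```

```text
[0.5652 0.1019 0.0408] [ 0.2642 -0.0503 -2.6653] [-0.0364  0.0591  0.0217] 0.02472760109423101
wrist [  208   167    93   163 10930]
  expect [205.6186 165.8725] [299.5974 332.0513] seen 208 167 300 329
scene [ 50 146  35  26 540]
  expect [280.1027 187.041 ] [309.5399 214.8883] seen 50 146 84 171
top [461 133  34  36 507]
  expect [193.8109 190.4749] [222.101  209.0206] seen 461 133 494 168
```

The spacer is lifted level, with a 2.7 N weight on the wrist. I'll carry it over the block to the tray.

Call:
{"method": "send_rows", "body": {"rows": [[[0, 0, 2], [0, 0, 0], 1.5], [[0, 0, 3], [0, 0, 0], 1.5], [[0, 0, 3], [0, 0, 0], 1.5], [[-0.2, -1, 3], [0, 0, 0], 1.5], [[-0.4, -2.4, 3], [0, 0, 0], 1.5], [[-0.6, -3.5, 0], [0, 0, 0], 1.5], [[-0.7, -3.5, 0], [0, 0, 0], 1.5], [[-0.7, -3.5, 0], [0, 0, 0], 1.5], [[-0.7, -3.5, 0], [0, 0, 0], 1.5], [[-0.7, -3.5, 0], [0, 0, 0], 1.5], [[-0.7, -3.5, 0], [0, 0, 0], 1.5], [[-0.7, -3.5, 0], [0, 0, 0], 1.5], [[-0.7, -3.5, 0], [0, 0, 0], 1.5], [[-0.7, -3.5, 0], [0, 0, 0], 1.5], [[-0.7, -3.5, 0], [0, 0, 0], 1.5], [[-0.6, -3.5, 0], [0, 0, 0], 1.5], [[-0.5, -2.5, 0], [0, 0, 0], 1.5], [[-0.3, -1, 0], [0, 0, 0], 1.5], [[0, 0, 0], [0, 0, 0], 1.5]]}}

```text
clock: 26.1
eef_pos: [0.4744, -0.353, 0.1784]
eef_rot: [[0.023, 1.0, -0.001], [1.0, -0.023, 0.001], [0.001, -0.001, -1.0]]
wrist_force: [-0.4, -0.2, -2.2]
width: 0.0246
gripper_force: 59.6
```

```bash
cat > q.py <<'E'
from h import *
np.set_printoptions(precision=4,suppress=True)
o=manip.get_obs();print(o['eef_pos'],o['wrist_force'],o['width'])
for n in('wrist','scene'):
    f=optics.grab_frame(n)
    for q in finder.spot_point('tray',f)[:1]: print(n,q['p'],np.array(q['at']),at_z(f,q['at'],0))
    tr=finder.trace('tray',f)
    if tr:
        m=tr[0]['pixels'];c=max(cv2.findContours(m.astype(np.uint8),0,1)[0],key=cv2.contourArea)
        h=cv2.approxPolyDP(cv2.convexHull(c),4,True)[:,0];print(np.array([at_z(f,p,.034)[:2] for p in h]))
E
python3 q.py
```

```text
[ 0.4744 -0.353   0.1784] [-0.4474 -0.2424 -2.1846] 0.024593589081204438
wrist 0.86 [251.7 163.8] [ 0.4717 -0.3548  0.    ]
[[ 0.5517 -0.2779]
 [ 0.5563 -0.4197]
 [ 0.3959 -0.4217]
 [ 0.3924 -0.2827]]
scene 0.74 [198.2 164. ] [ 0.4709 -0.3452  0.    ]
[[ 0.3952 -0.4257]
 [ 0.3944 -0.2795]
 [ 0.5751 -0.2511]
 [ 0.5661 -0.4084]]
```

Call:
{"method": "send_rows", "body": {"rows": [[[0, 0.1, -3], [0, 0, 0], 1.5], [[0, 0.1, -3], [0, 0, 0], 1.5], [[0, 0, -3], [0, 0, 0], 1.5], [[0, 0, -3], [0, 0, 0], 1.5], [[0, 0, -2], [0, 0, 0], 1.5], [[0, 0, -1.5], [0, 0, 0], 1.5], [[0, 0, -0.8], [0, 0, 0], 1.5], [[0, 0, -0.3], [0, 0, 0], 1.5], [[0, 0, 0], [0, 0, 0], 1.5], [[0, 0, -0.1], [0, 0, 0], 1.5], [[0, 0, -0.1], [0, 0, 0], 1.5], [[0, 0, 0], [0, 0, 0], 1.5]]}}

```text
clock: 27.6
eef_pos: [0.4753, -0.3504, 0.0114]
eef_rot: [[0.021, 1.0, 0.001], [1.0, -0.021, -0.0], [-0.0, 0.001, -1.0]]
wrist_force: [0.3, -0.5, -2.1]
width: 0.0245
gripper_force: 59.4
```

Call:
{"method": "send_rows", "body": {"rows": [[[0, 0, -0.1], [0, 0, 0], 1.5], [[0, 0, 0], [0, 0, 0], 1.5]]}}

```text
clock: 27.8
eef_pos: [0.4751, -0.3503, 0.0101]
eef_rot: [[0.021, 1.0, 0.0], [1.0, -0.021, -0.0], [-0.0, 0.0, -1.0]]
wrist_force: [-0.8, 0.4, -2.8]
width: 0.0246
gripper_force: 59.4
```

Call:
{"method": "send_rows", "body": {"rows": [[[0, 0, -0.1], [0, 0, 0], 1.5], [[0, 0, 0], [0, 0, 0], 1.5]]}}

```text
clock: 28.0
eef_pos: [0.475, -0.3502, 0.0089]
eef_rot: [[0.021, 1.0, -0.0], [1.0, -0.021, 0.0], [0.0, -0.0, -1.0]]
wrist_force: [-0.2, -0.2, -2.2]
width: 0.0246
gripper_force: 59.4
```

Call:
{"method": "send_rows", "body": {"rows": [[[0, 0, -0.1], [0, 0, 0], 1.5], [[0, 0, 0], [0, 0, 0], 1.5]]}}

```text
clock: 28.2
eef_pos: [0.475, -0.3502, 0.0079]
eef_rot: [[0.021, 1.0, -0.0], [1.0, -0.021, 0.0], [0.0, -0.0, -1.0]]
wrist_force: [0.1, 0.5, -2.6]
width: 0.0245
gripper_force: 59.4
```

Call:
{"method": "send_rows", "body": {"rows": [[[0, 0, -0.1], [0, 0, 0], 1.5], [[0, 0, 0], [0, 0, 0], 1.5]]}}

```text
clock: 28.4
eef_pos: [0.4752, -0.3503, 0.0072]
eef_rot: [[0.021, 1.0, 0.0], [1.0, -0.021, -0.0], [-0.0, 0.0, -1.0]]
wrist_force: [-0.3, 0.3, 2.2]
width: 0.0248
gripper_force: 60.0
```

The foot is down on the tray floor: the force reversed at the expected height. I'll release and back off.

Call:
{"method": "send_rows", "body": {"rows": [[[0, 0, 0], [0, 0, 0], 3], [[0, 0, 0], [0, 0, 0], 4], [[0, 0, 0], [0, 0, 0], 5], [[0, 0, 0], [0, 0, 0], 5], [[0, 0, 0], [0, 0, 0], 5], [[0, 0, 1], [0, 0, 0], 5], [[0, 0, 2], [0, 0, 0], 5], [[0, 0, 3], [0, 0, 0], 5], [[0, 0, 4], [0, 0, 0], 5], [[0, 0, 4], [0, 0, 0], 5], [[0, 0, 4], [0, 0, 0], 5], [[0, 0, 0], [0, 0, 0], 5], [[0, 0, 0], [0, 0, 0], 5]]}}

```text
clock: 29.7
eef_pos: [0.4755, -0.3506, 0.1885]
eef_rot: [[0.021, 1.0, 0.002], [1.0, -0.021, -0.002], [-0.002, 0.002, -1.0]]
wrist_force: [0.5, 0.5, -0.3]
width: 0.0499
gripper_force: 0.0
```

```bash
cat > r.py <<'E'
from h import *
np.set_printoptions(precision=4,suppress=True)
o=manip.get_obs();print(o['eef_pos'],o['wrist_force'],o['width'],o['clock'])
for n in('wrist','scene','top'):
    f=optics.grab_frame(n);hsv=cv2.cvtColor(f['pixels'],cv2.COLOR_BGR2HSV)
    def ext(lo,hi,P):
        P=np.array(P);x0,y0=(P.min(0)-12).astype(int);x1,y1=(P.max(0)+12).astype(int);x0=max(x0,0);y0=max(y0,0)
        ys,xs=np.nonzero(cv2.inRange(hsv,lo,hi)[y0:y1,x0:x1])
        print('  expect',P.min(0),P.max(0),'seen',(xs.min()+x0,ys.min()+y0,xs.max()+x0,ys.max()+y0,len(xs)) if len(xs) else None)
    print(n)
    ext((22,120,40),(35,255,255),[proj(f,[.475+a*hx,-.351+b*.04,z]) for hx,z in((.028,.006),(.028,.022),(.013,.062)) for a in(-1,1) for b in(-1,1)])
    if n!='wrist': ext((100,110,20),(125,255,255),[proj(f,[.563+a*.015,-.161+b*.015,z]) for z in(.06,.12) for a in(-1,1) for b in(-1,1)])
    for nm,z in dict(spacer_mid=.034,block_mid=.06,glue_tin=0).items(): print('  ',nm,[(q['p'],at_z(f,q['at'],z)) for q in finder.spot_point(nm,f)[:1]])
E
python3 r.py
```

```text
[ 0.4755 -0.3506  0.1885] [ 0.4598  0.5156 -0.2975] 0.04992510292081451 29.7
wrist
  expect [228.8876 129.8713] [275.8626 207.2235] seen (np.int64(231), np.int64(131), np.int64(276), np.int64(206), 3111)
   spacer_mid [(0.9, array([ 0.474 , -0.3495,  0.034 ]))]
   block_mid []
   glue_tin []
scene
  expect [183.0395 146.7875] [208.7271 169.6451] seen (np.int64(184), np.int64(147), np.int64(208), np.int64(168), 400)
  expect [218.5996 161.1715] [231.7078 182.1131] seen (np.int64(219), np.int64(161), np.int64(232), np.int64(179), 195)
   spacer_mid [(0.74, array([ 0.4621, -0.3474,  0.034 ]))]
   block_mid [(0.97, array([ 0.5632, -0.1546,  0.06  ]))]
   glue_tin [(0.96, array([0.7118, 0.2927, 0.    ]))]
top
  expect [338.8603 220.0378] [370.3248 237.9758] seen (np.int64(340), np.int64(220), np.int64(370), np.int64(237), 495)
  expect [289.212 193.09 ] [302.3193 204.9686] seen (np.int64(291), np.int64(194), np.int64(302), np.int64(204), 121)
   spacer_mid [(0.63, array([ 0.4776, -0.3496,  0.034 ]))]
   block_mid [(0.58, array([0.7004, 0.2633, 0.06  ]))]
   glue_tin [(0.88, array([0.7155, 0.2783, 0.    ]))]
```

Both silhouettes match the expected poses: the spacer is foot down in the tray and the block is upright on the bench.

```bash
python3 -c "
from rig import finish_job;print(finish_job())"
```

```text
the job is handed in; nothing more can be done
None
```

The job is handed in at about 30 s: spacer knocked into the bay with the block and set foot down in the tray, block upright on the bench, cartons seen still in the crate as the block came out; the first spacer grip closed too high and was redone, and I viewed 11 pictures, one over the limit of 10.

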